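# Close the press slide and hold the bonded bush under the lever

### The job

A flanged bush has just been bonded into the hub that lies in the loading slide of the bench press, and it has to be kept clamped while the bond sets. Push the slide fully home until it clicks in its detent, then press the spring-loaded hand lever down by its cross-bar until the lever stands level (no lower, that would overload the bond) and keep it there: the program finishes while the robot is still holding the lever down. Leave the other things on the bench alone.

Things in the scene. Friction and masses are not known exactly. Their poses are not given: they have to be found in the camera images.
- press: grey bench press (C-frame) fixed to the bench, at varying place and yaw. Origin: underside of its base, straight below the ram; x points to the column at the rear, y to its left (the slide's opening direction), z up. Base x -75..120, y -75..125 mm, 16 thick; head x -35..117, y -40..40, z 135..210; ram top z 269 mm
- slide_knob (a point): centre of the flat outer face of the black knob on the loading slide's front plate (112 x 62 mm); the knob is 30 mm across, lies along y, sticks out 26 mm, its axis 48 mm above the bench. Axes as the press's; push it home along -y. In the press frame: x 0, y 179 mm + opening
- loading_slide (a joint): opening of the loading slide in m: 0 = home in its detent at a hard stop; starts fully open, 0.085. Moving it takes about 2 N, passing the detent (from 13 to 5 mm before home) about 6 N; then it snaps in by itself
- lever_bar (a point): centre of the black round cross-bar at the end of the hand lever; bar 24 mm thick, 90 mm long, parallel to the press's y. It swings 165 mm about the pivot: raised, 290 mm above the bench and 121 mm in front (-x of the press) of the pivot; level, 178 mm up and 165 mm in front. A 14 mm steel rod joins its middle from the pivot. Springs up when let go
- lever: the hand lever: hub, rod and cross-bar, on the press's right side; origin on its pivot axis, axes as the press's while it is raised; it turns with the lever angle
- lever_pivot (a point): pivot axis of the hand lever on the right side of the press head, 178 mm above the bench; in the press frame at x +30 mm, y -62 mm; axes as those of the press
- lever_angle (a joint): lever angle in rad: 0 = raised (0.75 above level), grows as it is pulled down, 0.75 = level, end stop 0.95. The ram sinks 30 mm per rad; the nose meets the bush at about 0.42, then its spring builds up the clamping force, about 25 N on the bush at level. The bar needs about 3 N at first and 10 N at level
- hub: light grey steel hub 86 mm across and 46 mm high, loose in an 8 mm deep nest of the slide, with the brass bush bonded in its bore, flange (54 mm across) on top; origin: centre of the hub's underside
- bush_top (a point): centre of the top of the bush's flange, 52 mm above the hub's underside, 81 mm above the bench
- press_nose: round white spring nose, 40 mm across, under the ram; origin: centre of its lower face, 94 mm above the bench when the lever is raised
- caliper: bystander: caliper lying flat, 228 x 64 x 12 mm, on the bench in front of the press; origin under its middle; leave it
- spare_bush: bystander: second flanged brass bush standing on the bench, 54 mm across, 44 mm high; origin: centre of its underside; leave it
- spanner: bystander: open-ended spanner lying flat, 184 x 30 x 6 mm, in front of the press on the right; origin under its middle; leave it
- mug: bystander: black and white mug, 82 mm across, 97 mm high, on the bench right of the press; origin under its middle; leave it
Things that resemble listed ones, but are neither listed nor needed, are in the scene too. What is shaped like the hub but turquoise is not meant.

How it is judged:
On the way, in this order (a step that is already met when the one before it is completed fails the run):
1. the loading slide is home in its detent (within 3 mm) (value of joint loading_slide below 0.003 m), for 0.2 s.
2. the lever is pulled down level (within 0.1 rad) and the nose clamps the bush (value of joint lever_angle between 0.65 and 0.85 rad and contact force between press_nose and hub above 12 N), for 0.3 s.
At the end, for the whole second after the job is handed in: At the end and through the second after it the slide is home (within 3 mm), the robot holds the lever's cross-bar down with the lever level within 0.1 rad (about 16 mm at the bar), the nose presses on the bush with more than 12 N, centred within 6 mm, and the hub is at rest (all of step 2 and value of joint loading_slide below 0.003 m and horizontal distance between bush_top and press_nose below 0.006 m and contact force between any of the fingers, the arm and lever above 2 N and linear speed of hub below 0.02 m/s); the arm keeps its last pose, push and grip.
It fails at once if the lever is pulled more than 0.15 rad below level (value of joint lever_angle above 0.9 rad).
It fails at once if a bystander is moved by more than 30 mm (distance of any of caliper, spare_bush, spanner, mug from where it was at the start of the episode above 0.03 m).
It also fails if it takes over 48 s, if anything falls off the work surface, if the arm or the gripper's body presses on something with over 40 N, if the wrist force passes 120 N, or if a joint passes its speed limit or range.

### The arm

A 7-joint arm with a two-finger parallel gripper is mounted at the origin on a cart in front of the work surface, level with it; the furniture and walls round the work are solid. World frame = base frame: x ahead of the robot, y to its left, z up, the work surface at z = 0. Lengths are in m, angles in rad, forces in N, time in s.
With the tool pointing down it reaches from about 0.35 to 0.9 m from the base axis. Payload 7.2 kg.
Tool frame: the origin (TCP) lies at the very end of the fingers, on their centre line; the grasp point (between the pads) lies 19 mm behind it (ctrl.grip_depth is the y of the grasp point in the tool frame, in m); y points along the fingers, x is the direction in which the jaws open and shut, and the axes are right-handed (so a half turn about y gives the same grasp; the last joint's range is limited). The gripper opens to 88 mm and grips with 3 to 60 N. Pads are 20 mm wide; open, the fingers measure 115 mm over their backs; the gripper's body (75 mm by 178 mm) begins 61 mm behind the grasp point.
Start: joints at [1.052, 0.411, -0.013, 1.596, 0.006, 1.134, -0.082], TCP at [0.272, -0.563, 0.223] pointing down, gripper open.
Joint ranges: [-2.95, 2.95], [-0.29, 1.99], [-1.47, 1.44], [0.14, 2.54], [-1.03, 4.17], [0.13, 1.85], [-2.86, 2.86]. Speed limits (rad/s): [2.39, 2.39, 3.01, 3.01, 3.14, 3.14, 3.14].

### API

Orientations are given as a rotation vector (axis times angle).
In Python, from workcell import ctrl, optics gives the robot as it stands. The module is installed in compiled form; this text tells all that it offers.
- The arm moves only by the tool apply_moves, never from a script. Its argument "targets" is a list of rows, each a list of 3 entries, a list of its own where there are three numbers: the shift along the world's x, y, z in m, then the turn about the world's z in rad, then the closure, from 0 (fully open) to 1 (shut). In form: [[[dx, dy, dz], turn, hand], ...]. A call has 1 to 12 rows; each row is the pose to reach, as a shift and turn from the pose commanded when the call began; what a row does not reach only later rows make up. A row lasts 1/10 s, in which the tool goes at most 50 mm and 8.59 degrees, less where a joint would pass 70% of its speed; a pose out of reach is approached as far as the arm can. A call with a gripper value outside its range is refused whole. The fingers move at their own pace and stop on an object; the grip force is fixed at half the most. Time passes only in rows, so rows that repeat a pose let the fingers close. It gives the time, the measured TCP pose, the force and the opening at its end, in the units of the state.
- ctrl.get_obs(): the state, without advancing time (a new reading comes with each control period).
- optics.snapshot(name): name is "scene" or "top"; returns a dict with "color" (480x640x3 uint8, blue, green, red), "fx", "fy", "cx", "cy" (pixels), "camera_from_world" (4x4, takes a point from world to camera coordinates). Camera axes: x right, y down, z forward; pixel columns grow to the right and rows downward; lengths in m; the calibration is good to about 2 mm. A picture is of the moment at which its call begins. There is no depth.
- ctrl.close_job(): hands the job in, once; it reports no verdict.
The state is a dict: "clock": time; "q": joint angles; "qvel": joint speeds; "joint_efforts": joint torques, N m; "tool_pos": TCP position; "orientation": TCP orientation; "force": force on the tool from outside, world axes, zero at the start; "torque": the same for the moment, N m; "gripper_width": finger opening in m.
Only numpy, scipy, OpenCV 4.12 (cv2) and the standard library are available. Lean on these libraries where they do the work, as an engineer would, in place of code of your own. Each camera call takes 0.05 s, during which the arm holds its last target. There are 200 camera calls.

## Working session

There is one attempt and no reset: what is moved stays moved. The work goes in short steps, Python scripts to look and compute and a tool call to move; the robot and the scene stay as the last step left them, time stands still between calls to the robot, and variables do not carry over. Pictures are saved under pics/ and viewed, about 8 in all and at most 12, crops included, and the job is handed in when it is done.

Besides the shell and the picture viewer there is one more tool, called after "Request:" as a command line: name --argument value ..., lists and objects as JSON in quotes. apply_moves: Moves the arm, as the interface text tells. Its arguments: {"type":"object","properties":{"targets":{"type":"array","items":{"type":"array"}}},"required":["targets"]}

```bash
mkdir -p pics
python3 - <<'E'
from workcell import ctrl, optics
import cv2,numpy as np,pickle
for n in("scene","top"):
    s=optics.snapshot(n); cv2.imwrite(f"pics/{n}1.png",s["color"]); pickle.dump(s,open(f"{n}.pkl","wb"))
    print(n,s["fx"],s["fy"],s["cx"],s["cy"],np.round(s["camera_from_world"],4).tolist())
o=ctrl.get_obs();print(o["clock"],o["tool_pos"],o["orientation"],o["gripper_width"])
E
```

```text
scene 521.5666199188045 521.5666199188045 323.856013644623 238.4658082494181 [[-0.591, -0.8064, 0.019, 0.2469], [-0.35, 0.2352, -0.9067, 0.372], [0.7268, -0.5426, -0.4213, 1.173], [0.0, 0.0, 0.0, 1.0]]
top 530.5253715636866 530.5253715636866 321.4743357007601 242.7806512973708 [[0.0083, -1.0, -0.0027, -0.0604], [-0.993, -0.008, -0.1174, 0.5416], [0.1174, 0.0036, -0.9931, 1.4607], [0.0, 0.0, 0.0, 1.0]]
0.1 [ 0.27208518 -0.5621555   0.22188509] [-1.38864829  0.87202882 -0.86990069] 0.08796623352756218
```

View pics/scene1.png

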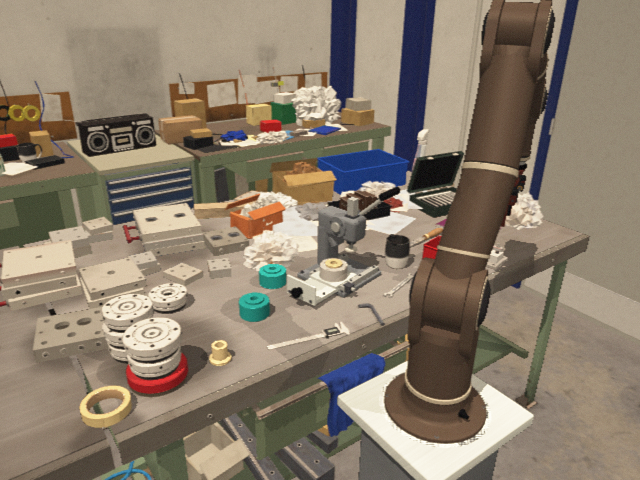

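View pics/top1.png

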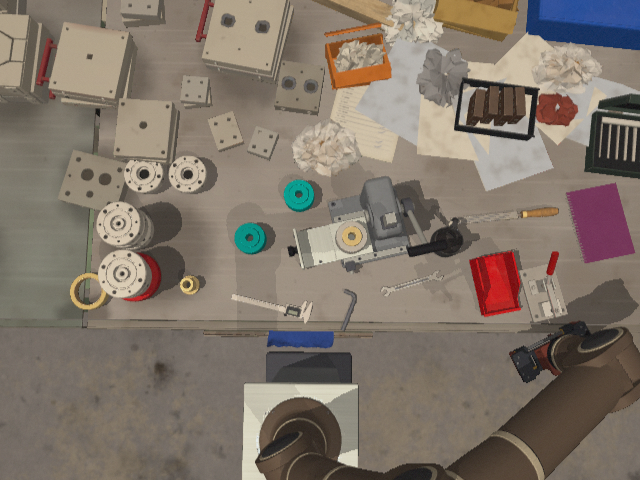

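The views show the press at top (375,225), with its slide opening to image left (world +y). The knob is at about (292,251) and the lever bar at about (433,245), next to the mug. I'll zoom in next.

Run:
```python
import cv2
a=cv2.imread("pics/top1.png")[165:285,280:480]; cv2.imwrite("pics/topz.png",cv2.resize(a,None,fx=4,fy=4,interpolation=cv2.INTER_CUBIC))
a=cv2.imread("pics/scene1.png")[180:320,270:430]; cv2.imwrite("pics/scz.png",cv2.resize(a,None,fx=4,fy=4,interpolation=cv2.INTER_CUBIC))
```

```text
(no output)
```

View pics/topz.png

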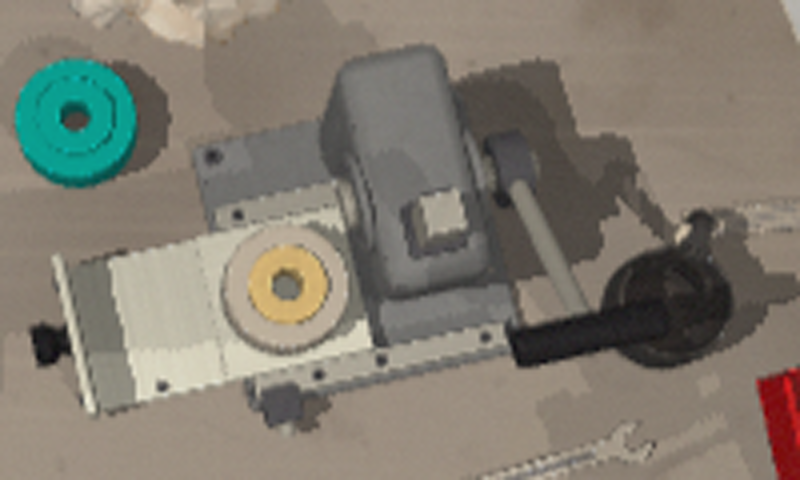

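View pics/scz.png

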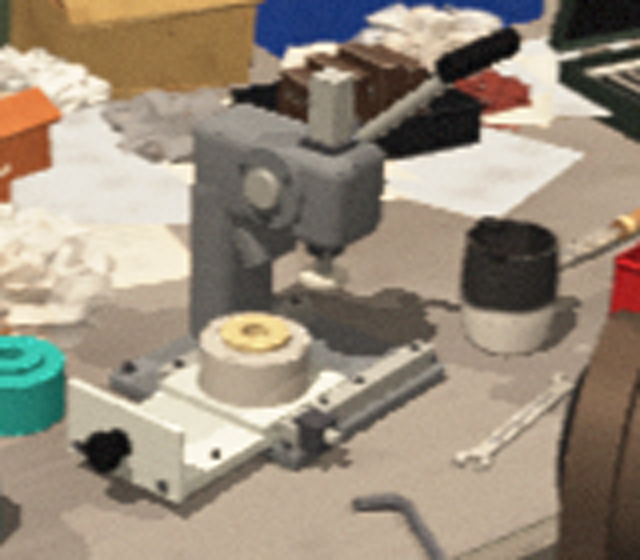

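```bash
cat > fit.py <<'E'
import numpy as np,pickle
from scipy.optimize import least_squares
S={n:pickle.load(open(n+".pkl","rb")) for n in("scene","top")}
def proj(n,P):
    s=S[n]; c=s["camera_from_world"]; p=P@c[:3,:3].T+c[:3,3]
    return p[:,:2]/p[:,2:]*[s["fx"],s["fy"]]+[s["cx"],s["cy"]]
def world(p,L):
    c,s=np.cos(p[2]),np.sin(p[2]); return L@np.array([[c,s,0],[-s,c,0],[0,0,1]])+[p[0],p[1],0]
E
python3 - <<'E'
from fit import *
L=np.array([[0,0,.269],[0,.085,.081],[0,.264,.048],[-.091,-.062,.290]])
M={"top":np.array([[390.5,218.25],[351.75,236.25],[288.25,251.25],[427,248]]),"scene":np.array([[353.25,198],[334,263.25],[295,292.5],[390,193.75]])}
f=lambda p:np.concatenate([(proj(n,world(p,L))-M[n]).ravel() for n in M])
r=least_squares(f,[.5,-.1,.1],loss="soft_l1");print(r.x,f(r.x).round(1).reshape(-1,2).tolist())
K=np.array([[0,.264,.048],[0,.179,.048],[-.091,-.062,.29],[-.135,-.062,.178],[0.03,-.062,.178],[0,0,0]])
print(world(r.x,K).round(4)); np.save("press.npy",r.x)
from scipy.spatial.transform import Rotation as R
from workcell import ctrl
print(R.from_rotvec(ctrl.get_obs()["orientation"]).as_matrix().round(3))
# bystanders approx
for uv,z in [((447,241),.097),((190,284),.04),((412,284),0),((272,307),0)]:
    g=least_squares(lambda q:(proj("top",np.array([[q[0],q[1],z]]))-uv).ravel(),[.5,0]);print(uv,g.x.round(3))
E
```

```text
[ 0.57464316 -0.2207217   0.23115681] [[0.2, -0.3], [-0.2, -0.1], [-0.1, 0.6], [0.1, 0.5], [0.1, -0.3], [0.0, -1.6], [-0.7, 0.3], [0.0, -0.6]]
[[ 0.5142  0.0363  0.048 ]
 [ 0.5336 -0.0465  0.048 ]
 [ 0.5003 -0.3019  0.29  ]
 [ 0.4574 -0.312   0.178 ]
 [ 0.618  -0.2742  0.178 ]
 [ 0.5746 -0.2207  0.    ]]
[[ 0.436 -0.001  0.9  ]
 [-0.9    0.001  0.436]
 [-0.001 -1.    -0.   ]]
(447, 241) [ 0.542 -0.394]
(190, 284) [0.423 0.308]
(412, 284) [ 0.43  -0.314]
(272, 307) [0.361 0.083]
```

The fit is good, with residuals around 1 px or less. I'll push the knob first with closed fingers, moving to a point above and outside it.

Request:
apply_moves --targets '[[[0,0,0.13],0,1],[[0,0,0.13],0,1],[[0,0,0.13],0,1],[[0.233,0.637,0.13],-0.22,1],[[0.233,0.637,0.13],-0.22,1],[[0.233,0.637,0.13],-0.22,1],[[0.233,0.637,0.13],-0.22,1],[[0.233,0.637,0.13],-0.22,1],[[0.233,0.637,0.13],-0.22,1],[[0.233,0.637,0.13],-0.22,1],[[0.233,0.637,0.13],-0.22,1],[[0.233,0.637,0.13],-0.22,1]]'

```text
clock: 1.3
tool_pos: [0.4269, -0.138, 0.3526]
orientation: [-1.31, 1.037, -1.038]
force: [0.9, -1.4, 0.9]
gripper_width: 0.0005
```

Request:
apply_moves --targets '[[[0.078,0.213,0],0,1],[[0.078,0.213,0],0,1],[[0.078,0.213,0],0,1],[[0.078,0.213,0],0,1],[[0.078,0.213,0],0,1],[[0.078,0.213,-0.2],0,1],[[0.078,0.213,-0.2],0,1],[[0.078,0.213,-0.2],0,1],[[0.078,0.213,-0.2],0,1],[[0.078,0.213,-0.2],0,1],[[0.078,0.213,-0.2],0,1]]'

```text
clock: 2.4
tool_pos: [0.5048, 0.0732, 0.1531]
orientation: [-1.311, 1.039, -1.036]
force: [0.1, 0.3, 0.8]
gripper_width: 0.0006
```

Run:
```python
from workcell import ctrl, optics
import cv2,numpy as np
from scipy.spatial.transform import Rotation as R
o=ctrl.get_obs();print(o["tool_pos"].round(4),R.from_rotvec(o["orientation"]).as_matrix().round(3).tolist(),np.load("press.npy"))
a=optics.snapshot("top")["color"][165:285,240:440];b=optics.snapshot("scene")["color"][190:310,230:430]
cv2.imwrite("pics/p2.png",cv2.resize(np.vstack([a,b]),None,fx=2.5,fy=2.5,interpolation=cv2.INTER_CUBIC))
```

```text
[0.5048 0.0732 0.1531] [[0.229, -0.002, 0.973], [-0.973, 0.0, 0.229], [-0.001, -1.0, -0.002]] [ 0.57464316 -0.2207217   0.23115681]
```

View pics/p2.png

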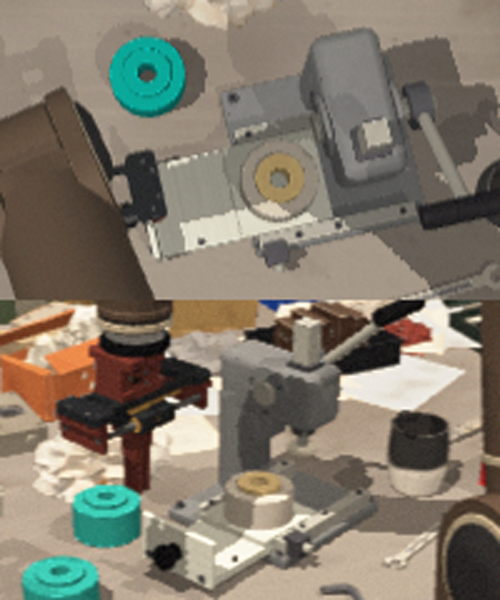

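The fingers are outside the knob, in line with its axis. Next I descend and push.

Request:
apply_moves --targets '[[[0,0,-0.05],0,1],[[0,0,-0.1],0,1],[[0,0,-0.12],0,1],[[0,0,-0.12],0,1],[[0.0023,-0.0097,-0.12],0,1],[[0.0046,-0.0195,-0.12],0,1],[[0.007,-0.029,-0.12],0,1],[[0.009,-0.039,-0.12],0,1],[[0.0115,-0.049,-0.12],0,1],[[0.014,-0.058,-0.12],0,1],[[0.016,-0.068,-0.12],0,1],[[0.018,-0.078,-0.12],0,1]]'

```text
clock: 3.7
tool_pos: [0.5232, -0.0057, 0.0326]
orientation: [-1.309, 1.037, -1.037]
force: [1.1, 2.8, 0.8]
gripper_width: 0.0003
```

Request:
apply_moves --targets '[[[0.0015,-0.006,0],0,1],[[0.003,-0.012,0],0,1],[[0.004,-0.018,0],0,1],[[0.005,-0.021,0],0,1],[[0.0055,-0.024,0],0,1],[[0.006,-0.026,0],0,1],[[0.0065,-0.028,0],0,1],[[0.0065,-0.028,0],0,1]]'

```text
clock: 4.5
tool_pos: [0.5291, -0.0326, 0.0325]
orientation: [-1.31, 1.037, -1.036]
force: [0.8, 1.9, -0.3]
gripper_width: 0.0004
```

Request:
apply_moves --targets '[[[0.0005,-0.002,0],0,1],[[0.001,-0.004,0],0,1],[[0.001,-0.004,0],0,1]]'

```text
clock: 4.8
tool_pos: [0.5298, -0.0355, 0.0325]
orientation: [-1.309, 1.038, -1.035]
force: [-2.0, 7.8, 0.7]
gripper_width: 0.0004
```

Request:
apply_moves --targets '[[[0.0005,-0.002,0],0,1],[[0.001,-0.003,0],0,1],[[0.001,-0.003,0],0,1]]'

```text
clock: 5.1
tool_pos: [0.5299, -0.0356, 0.0325]
orientation: [-1.309, 1.039, -1.031]
force: [-6.4, 16.2, 4.3]
gripper_width: 0.0002
```

Request:
apply_moves --targets '[[[-0.012,0.05,0],0,1],[[-0.012,0.05,0],0,1],[[-0.012,0.05,0.33],0,1],[[-0.012,0.05,0.33],0,1],[[-0.012,0.05,0.33],0,1],[[-0.012,0.05,0.33],0,1],[[-0.012,0.05,0.33],0,1],[[-0.012,0.05,0.33],0,1],[[-0.012,0.05,0.33],0,1],[[-0.012,0.05,0.33],0,1]]'

```text
clock: 6.1
tool_pos: [0.521, 0.0094, 0.3674]
orientation: [-1.305, 1.032, -1.043]
force: [-0.4, -1.0, -1.0]
gripper_width: 0.0003
```

Run:
```python
from workcell import ctrl, optics
import cv2,numpy as np
from fit import *
print(ctrl.get_obs()["tool_pos"].round(4))
p=np.load("press.npy");K=world(p,np.array([[0,.179,.048],[0,0,.081],[0,.153,.079]]))
for n in("top","scene"):print(n,proj(n,K).round(1).tolist())
a=optics.snapshot("top")["color"][165:285,280:480];b=optics.snapshot("scene")["color"][190:310,250:450]
cv2.imwrite("pics/p3.png",cv2.resize(np.vstack([a,b]),None,fx=2.5,fy=2.5,interpolation=cv2.INTER_CUBIC))
```

```text
[0.521  0.0094 0.3674]
top [[318.0, 245.1], [381.9, 229.3], [327.2, 241.7]]
scene [[313.8, 282.0], [350.9, 252.6], [319.7, 269.9]]
```

View pics/p3.png

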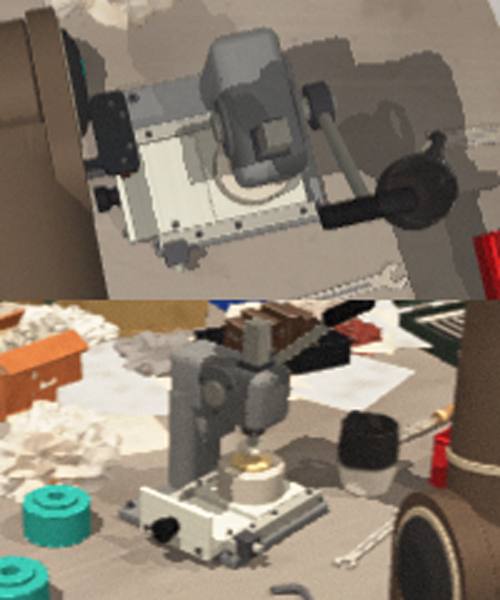

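The slide is home: the knob is at about (319,244) against a predicted (318,245), the press pushed back like a hard stop, and the nose is over the bush. Next I go above the lever bar.

Request:
apply_moves --targets '[[[-0.021,-0.311,0],0,1],[[-0.021,-0.311,0],0,1],[[-0.021,-0.311,0],0,1],[[-0.021,-0.311,0],0,1],[[-0.021,-0.311,0],0,1],[[-0.021,-0.311,0],0,1],[[-0.021,-0.311,0],0,1],[[-0.021,-0.311,-0.03],0,1],[[-0.021,-0.311,-0.05],0,1],[[-0.021,-0.311,-0.05],0,1]]'

```text
clock: 7.2
tool_pos: [0.4962, -0.3002, 0.308]
orientation: [-1.311, 1.044, -1.031]
force: [-0.2, -0.4, 0.1]
gripper_width: 0.0003
```

Run:
```python
from workcell import ctrl, optics
import cv2,numpy as np
from fit import *
o=ctrl.get_obs();print(o["tool_pos"].round(4),o["force"].round(1))
p=np.load("press.npy")
for t in(0,.15,.3,.45,.6,.75,.78):
  a=.75-t; print(t,world(p,np.array([[.03-.165*np.cos(a),-.062,.178+.165*np.sin(a)+.012]])).round(4))
b=optics.snapshot("scene")["color"][150:300,310:460]
cv2.imwrite("pics/p4.png",cv2.resize(b,None,fx=4,fy=4,interpolation=cv2.INTER_CUBIC))
```

```text
[ 0.4962 -0.3002  0.308 ] [-0.2 -0.4  0.1]
0 [[ 0.5005 -0.3019  0.3025]]
0.15 [[ 0.4855 -0.3054  0.2832]]
0.3 [[ 0.4734 -0.3082  0.2618]]
0.45 [[ 0.4646 -0.3103  0.2388]]
0.6 [[ 0.4592 -0.3116  0.2147]]
0.75 [[ 0.4574 -0.312   0.19  ]]
0.78 [[ 0.4575 -0.312   0.1851]]
```

View pics/p4.png

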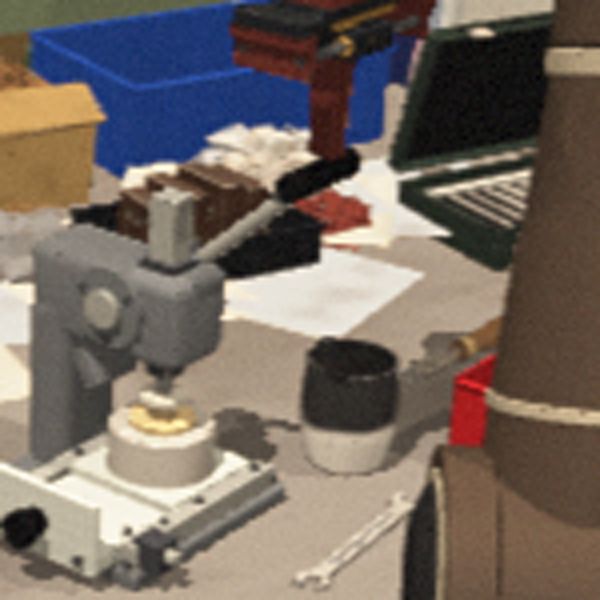

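The fingertips are just above the middle of the bar. I'll press along the arc.

Request:
apply_moves --targets '[[[0.001,-0.002,-0.006],0,1],[[-0.004,-0.003,-0.014],0,1],[[-0.007,-0.004,-0.019],0,1],[[-0.0107,-0.005,-0.025],0,1],[[-0.015,-0.006,-0.032],0,1],[[-0.019,-0.007,-0.039],0,1],[[-0.023,-0.008,-0.046],0,1],[[-0.026,-0.0085,-0.054],0,1],[[-0.029,-0.009,-0.062],0,1],[[-0.0316,-0.01,-0.069],0,1],[[-0.0316,-0.01,-0.069],0,1]]'

```text
clock: 8.35
tool_pos: [0.4651, -0.3122, 0.2438]
orientation: [-1.311, 1.039, -1.039]
force: [-5.9, -1.3, 6.6]
gripper_width: 0.0006
```

Request:
apply_moves --targets '[[[-0.002,0,-0.008],0,1],[[-0.0035,0,-0.016],0,1],[[-0.005,0,-0.024],0,1],[[-0.006,0,-0.032],0,1],[[-0.007,0,-0.04],0,1],[[-0.008,0,-0.046],0,1],[[-0.008,0,-0.05],0,1],[[-0.008,0,-0.05],0,1],[[-0.008,0,-0.05],0,1]]'

```text
clock: 9.25
tool_pos: [0.4574, -0.3134, 0.195]
orientation: [-1.312, 1.038, -1.041]
force: [-7.1, -3.7, 9.8]
gripper_width: 0.0004
```

Run:
```python
from workcell import ctrl, optics
import cv2,numpy as np
from fit import *
o=ctrl.get_obs();print(o["tool_pos"].round(4),o["force"].round(1))
p=np.load("press.npy")
for t in(.65,.75,.85):
  a=.75-t; print(t,proj("scene",world(p,np.array([[.03-.165*np.cos(a),y,.178+.165*np.sin(a)] for y in(-.107,-.062,-.017)]+[[0,0,.269-.03*t]]))).round(1).tolist())
b=optics.snapshot("scene")["color"][180:300,320:440]
cv2.imwrite("pics/p5.png",cv2.resize(b,None,fx=5,fy=5,interpolation=cv2.INTER_CUBIC))
```

```text
[ 0.4574 -0.3134  0.195 ] [-7.1 -3.7  9.8]
0.65 [[407.5, 221.8], [399.5, 226.0], [391.3, 230.4], [353.1, 203.6]]
0.75 [[407.2, 226.7], [399.3, 231.0], [391.1, 235.5], [353.1, 204.5]]
0.85 [[406.6, 231.4], [398.7, 235.8], [390.5, 240.4], [353.0, 205.4]]
```

View pics/p5.png

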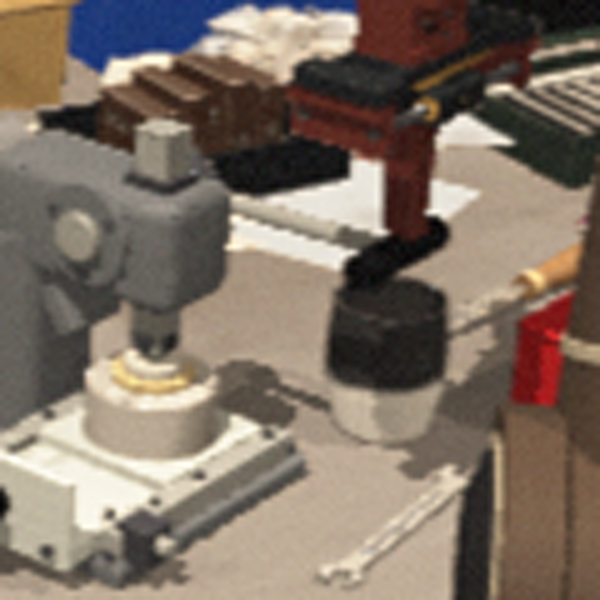

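The bar centre is at about (399.4,230.4), against a predicted (399.3,231.0) at level, and the nose is on the bush. I'll make a final 2 mm trim and dwell.

Request:
apply_moves --targets '[[[0,0,-0.002],0,1],[[0,0,-0.003],0,1],[[0,0,-0.003],0,1],[[0,0,-0.003],0,1],[[0,0,-0.003],0,1],[[0,0,-0.003],0,1],[[0,0,-0.003],0,1],[[0,0,-0.003],0,1],[[0,0,-0.003],0,1],[[0,0,-0.003],0,1]]'

```text
clock: 10.3
tool_pos: [0.4574, -0.3133, 0.1922]
orientation: [-1.312, 1.038, -1.041]
force: [-6.7, -3.8, 10.2]
gripper_width: 0.0004
```

Run:
```python
from workcell import ctrl, optics
import cv2,numpy as np
o=ctrl.get_obs();print(o["clock"],o["tool_pos"].round(4),o["force"].round(1),np.abs(o["qvel"]).max())
b=optics.snapshot("scene")["color"][180:310,270:430]
cv2.imwrite("pics/p6.png",cv2.resize(b,None,fx=4,fy=4,interpolation=cv2.INTER_CUBIC))
```

```text
10.3 [ 0.4574 -0.3133  0.1922] [-6.7 -3.8 10.2] 0.0005935476495401208
```

View pics/p6.png

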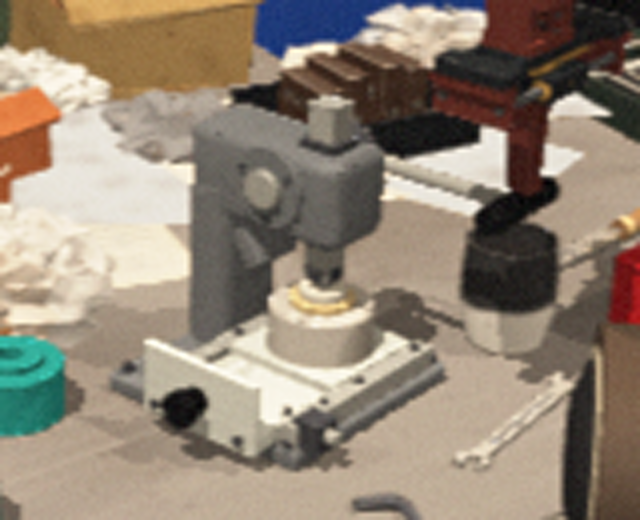

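The lever is level, the nose sits centred on the bush, the slide is home and everything is at rest, so I'm handing the job in.

```bash
python3 -c "
from workcell import ctrl
print(ctrl.close_job())"
```

```text
the job is handed in; nothing more can be done
None
```

I pushed the slide home by its knob, then pressed the lever's cross-bar down to level with closed fingertips. I handed the job in at about 10.3 s with the arm still holding the lever; no verdict was reported.

- **Slide:** it stopped moving while the push force rose to about 17 N, as at a hard stop. The knob's image position was within about 1 px of the predicted home position (about 2–3 mm, close to the 3 mm limit).
- **Lever:** the TCP height of 0.192 m puts it at about 0.74 rad, against 0.75 for level. Before the last 3 mm trim, the bar's image position also read about 0.74, where the height then gave 0.72.
- **Hold:** the bar pushes up on the fingers with about 10 N, steadily, and the arm was at rest.
- **Clamping:** the nose looked centred on the bush in the last picture. I had no direct reading of its force on the bush; I inferred it from the lever angle and the 10 N at the bar.
- **Bystanders:** the mug and spanner look unmoved in the last picture. The caliper and spare bush were outside it, but the arm never went near them.

No check failed.

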